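Clip the chip bin shut and start the dust extractor

TASK

Flip the four hinged side clips of the chip bin's lid down, one after another in any order, until each lies flat against the side of the bin. Only when all four are down, start the dust extractor at its switch panel: press the round reset key fully home for a moment and let it go, then do the same with the square start key. Leave the bar-shaped key and all the other things on the bench alone.

Things in the scene. Friction and masses are not known exactly. Their poses are not given: they have to be found in the camera images.
- bin: chip bin, fixed: grey box with a black lid already on it, 158 x 158 mm, lid top 114 mm above the bench (a round cap in its middle rises to 126 mm). Origin: centre of its underside; z up; -x side = front (towards the robot), +x back, +y left, -y right. One metal clip on each side, hinged along the lid's edge: hinge line 81 mm out from the bin's centre, 108 mm above the bench
- panel: switch panel: grey plate 100 x 220 mm, 12 mm thick, fixed to the bench beside the bin (on either side of it). Three push-button stations stand on it 70 mm apart in a row along its y, in any order. Origin: centre of its underside
- clip_front (a joint): angle of the clip on the bin's front (-x) side, rad: 0 = fully down, flat along the bin's side, where it stops; 1.57 = sticking straight out, level; more = raised above level (stop at 2.2). Starts between 1.3 and 2.0. The hinge is stiff (2 N at 30 mm from it moves the clip) and the clip stays where it is left; there is no snap
- clip_front_edge (a point): middle of the free edge of the front clip, a metal plate 70 mm wide, 6 mm thick and 45 mm from hinge to free edge; when fully down this edge is 63 mm above the bench
- clip_back (a joint): angle of the clip on the bin's back (+x) side, rad: 0 = fully down, flat along the bin's side, where it stops; 1.57 = sticking straight out, level; more = raised above level (stop at 2.2). Starts between 1.3 and 2.0. The hinge is stiff (2 N at 30 mm from it moves the clip) and the clip stays where it is left; there is no snap
- clip_back_edge (a point): middle of the free edge of the back clip, a metal plate 70 mm wide, 6 mm thick and 45 mm from hinge to free edge; when fully down this edge is 63 mm above the bench
- clip_left (a joint): angle of the clip on the bin's left (+y) side, rad: 0 = fully down, flat along the bin's side, where it stops; 1.57 = sticking straight out, level; more = raised above level (stop at 2.2). Starts between 1.3 and 2.0. The hinge is stiff (2 N at 30 mm from it moves the clip) and the clip stays where it is left; there is no snap
- clip_left_edge (a point): middle of the free edge of the left clip, a metal plate 70 mm wide, 6 mm thick and 45 mm from hinge to free edge; when fully down this edge is 63 mm above the bench
- clip_right (a joint): angle of the clip on the bin's right (-y) side, rad: 0 = fully down, flat along the bin's side, where it stops; 1.57 = sticking straight out, level; more = raised above level (stop at 2.2). Starts between 1.3 and 2.0. The hinge is stiff (2 N at 30 mm from it moves the clip) and the clip stays where it is left; there is no snap
- clip_right_edge (a point): middle of the free edge of the right clip, a metal plate 70 mm wide, 6 mm thick and 45 mm from hinge to free edge; when fully down this edge is 63 mm above the bench
- key_round (a joint): how far the round key is pressed, m: 0 = out, 0.008 = fully home; springs back by itself
- key_round_top (a point): RESET key: round flat-topped push button, 44 mm across, black plastic, 16 mm tall, on a grey station box 64 x 64 mm, 34 mm tall. The point is the centre of its top face, 62 mm above the bench when out. Pressing goes straight down, travel 8 mm, spring 0.9 N at the start to 4.5 N when fully home.
- key_square (a joint): how far the square key is pressed, m: 0 = out, 0.008 = fully home; springs back by itself
- key_square_top (a point): START key: square flat-topped push button, 42 x 42 mm, black plastic, 16 mm tall, on a grey station box 64 x 64 mm, 34 mm tall. The point is the centre of its top face, 62 mm above the bench when out. Pressing goes straight down, travel 8 mm, spring 0.9 N at the start to 4.5 N when fully home.
- key_bar (a joint): how far the bar key is pressed, m: 0 = out, 0.008 = fully home; springs back by itself
- key_bar_top (a point): FILTER SHAKE key, not used in this job: narrow bar-shaped push button, 18 x 54 mm, black plastic, 16 mm tall, on a grey station box 64 x 64 mm, 34 mm tall. The point is the centre of its top face, 62 mm above the bench when out. Pressing goes straight down, travel 8 mm, spring 0.9 N at the start to 4.5 N when fully home.
- offcut: bystander, leave alone: strip of wood 150 x 22 x 18 mm lying between bin and switch panel. Origin: about the middle of its underside
- try_square: bystander, leave alone: try square, wooden stock 100 mm, blade 140 mm, lying flat. Origin: about the middle of its underside
- hammer: bystander, leave alone: hammer lying flat on the robot side. Origin: about the middle of its underside
- glue: bystander, leave alone: white bottle 160 mm tall at the back. Origin: about the middle of its underside
- tape_measure: bystander, leave alone: black rounded block 70 x 65 x 38 mm to the right. Origin: about the middle of its underside
- bench_brush: bystander, leave alone: brush lying to the left. Origin: about the middle of its underside
- mug: bystander, leave alone: white mug 90 mm tall at the back. Origin: about the middle of its underside
- screw_jar: bystander, leave alone: glass jar 80 mm tall at the back. Origin: about the middle of its underside
Mind the look-alikes: they are no part of the job. What is shaped like the bin but orange is not meant.

How it is judged:
On the way, in this order (a step that is already met when the one before it is completed fails the run):
1. all four clips are down against the bin (value of joint each of clip_front, clip_back, clip_left, clip_right below 0.15 rad), for 0.2 s.
2. the round reset key is pressed home, the square one out (all of step 1 and value of joint key_round above 0.0055 m and value of joint key_square below 0.002 m), for 0.1 s.
3. the square start key is pressed home, the round one out (all of step 1 and value of joint key_square above 0.0055 m and value of joint key_round below 0.002 m), for 0.1 s.
At the end, for the whole second after the job is handed in: All four clips are within 0.15 rad (9 degrees) of fully down and all three keys are out again (within 2 mm) (all of step 1 and value of joint each of key_round, key_square, key_bar below 0.002 m); the robot touches nothing.
It fails at once if the reset or start key is pressed (over 3 mm) while a clip is still up (over 0.3 rad) (value of joint any of clip_front, clip_back, clip_left, clip_right above 0.3 rad and value of joint any of key_round, key_square above 0.003 m).
It fails at once if the bar-shaped key is pressed (over 3 mm) (value of joint key_bar above 0.003 m).
It fails at once if a bystander is moved more than 30 mm or knocked over (distance of any of offcut, try_square, hammer, glue, tape_measure, bench_brush, mug, screw_jar from where it was at the start of the episode above 0.03 m or angle between any of glue, mug, screw_jar's own z axis and vertical above 0.5 rad).
It also fails if it takes over 58 s, if anything falls off the work surface, if the arm or the gripper's body presses on something with over 40 N, if the wrist force passes 120 N, or if a joint passes its speed limit or range.

ROBOT

A 7-joint arm with a two-finger parallel gripper is mounted at the origin on the work surface. World frame = base frame: x ahead of the robot, y to its left, z up, the work surface at z = 0. Lengths are in m, angles in rad, forces in N, time in s.
With the tool pointing down it reaches from about 0.4 to 0.925 m from the base axis. Payload 5.6 kg.
Tool frame: the origin (TCP) lies on the centre line of the jaws, within the pads' length; the fingertips stand 19 mm ahead of it and the grasp point (between the pads) is the TCP; z points along the fingers, y is the line along which they close (so a half turn about z gives the same grasp; the last joint's range is limited). The gripper opens to 85 mm and grips with 20 to 120 N. Pads are 22 mm wide; open, the fingers measure 114 mm over their backs; the gripper's body (76 mm by 85 mm) begins 54 mm behind the grasp point. The pads swing forward as they close: fully open they stand 13 mm farther back than shut.
Start: joints at [-1.303, 0.468, -0.012, 1.603, 0.006, 1.071, -0.056], TCP at [0.199, 0.619, 0.25] pointing down, gripper open.
Joint ranges: [-2.53, 2.53], [-0.31, 2.02], [-1.57, 1.55], [0.28, 2.44], [-1.29, 4.43], [0.15, 1.84], [-2.92, 2.92]. Speed limits (rad/s): [2.57, 2.57, 3.14, 3.14, 3.14, 3.14, 3.14].

INTERFACE

Orientations are given as [roll, pitch, yaw] about the fixed x, y, z axes, in that order (R = Rz(yaw) Ry(pitch) Rx(roll)).
In Python, from rig import * gives the robot as it stands. Calls block until the motion is done:
- move_to(position, orientation): joint-space move of the TCP to a pose.
- line_to(position, rotation=None, velocity=0.15): straight line of the TCP; rotation=None keeps the orientation; velocity is the mean speed in m/s.
- movej(angles): joint-space move.
- move_gripper(opening, squeeze=None): finger opening in m; squeeze is the grip in N (None keeps the last); returns when the fingers have stopped.
- wait(seconds).
- solve_ik(position, orientation): joint angles nearest the present ones, or None.
- camera(name): name is "scene" or "top" or "wrist"; returns a dict with "image" (384x512x3 uint8, red, green, blue), "z_map" (384x512 float32, m along the optical axis (not along the pixel's ray), 0 where there is no reading), "fov_y" (degrees; the focal length in pixels is half the picture's height over the tangent of half this angle, whatever the lens; pixels are square), "cx", "cy" (the principal point, pixels), "R" (3x3) and "t" (3): a world point X has camera coordinates R X + t; the wrist camera has in their place "T_tool_cam" (4x4, takes a point from camera to tool coordinates, whose origin is the TCP and whose axes are the flange's). Camera axes: x right, y down, z forward; pixel columns grow to the right and rows downward; lengths in m; the calibration is good to about 2 mm. A picture is of the moment at which its call begins: read the wrist's pose just before it.
A pose or a line that the arm cannot do raises MotionError and nothing moves.
- job_done(): hands the job in; it is judged then, once.
Readings, each from a call of its own:
- current_time_s(): time.
- current_joint_pos(): joint angles.
- current_joint_vel(): joint speeds.
- current_tau(): joint torques, N m.
- current_ee_pos(): TCP position.
- current_eef_rot(): TCP orientation.
- current_ft_force(): force on the tool from outside, world axes, zero at the start.
- current_moment(): the same for the moment, N m.
- current_grip_width(): finger opening in m.
- current_grasp_force(): force on a finger pad.
Only numpy, scipy, OpenCV 4.12 (cv2) and the standard library are available. Lean on these libraries where they do the work, as an engineer would, in place of code of your own. Each camera call takes 0.05 s, during which the arm holds its last target. There are 200 camera calls.

## Working session

There is one attempt and no reset: what is moved stays moved. The work goes in short steps, each a Python script; the robot and the scene stay as the last script left them, time stands still between calls to the robot, and variables do not carry over. Pictures are saved under pics/ and viewed, at most 10 in all, crops included, and the job is handed in when it is done.

```bash
mkdir -p pics; ls; python3 - <<'E'
from rig import *
import numpy as np,cv2,pickle
for n in ("top","scene"):
    c=camera(n); pickle.dump(c,open(f"{n}.pkl","wb"))
    cv2.imwrite(f"pics/{n}0.png",cv2.resize(c["image"][...,::-1],(768,576),interpolation=cv2.INTER_CUBIC))
    print(n,c["fov_y"],c["cx"],c["cy"],c["R"],c["t"])
print(current_time_s(),current_ee_pos(),current_eef_rot(),current_grip_width())
E
```

```text
pics
top 49.026943569128754 258.2831763584993 189.65670195751963 [[ 0.01353575 -0.99987407  0.00828448]
 [-0.98714922 -0.01468193 -0.15912528]
 [ 0.15922688 -0.00602413 -0.98722364]] [-0.02163238  0.52348167  1.53063971]
scene 55.90691762761175 254.14368710099012 198.70734779328794 [[ 0.56531204  0.82487576  0.00150814]
 [ 0.7024036  -0.48041799 -0.52519305]
 [-0.43249447  0.29795728 -0.85098178]] [-0.30703059 -0.30283159  1.54743902]
0.1 [0.19871612 0.61837153 0.24941913] [-3.13995337e+00  1.61801175e-04  2.83072010e+00] 0.08553137351487335
```

View pics/top0.png

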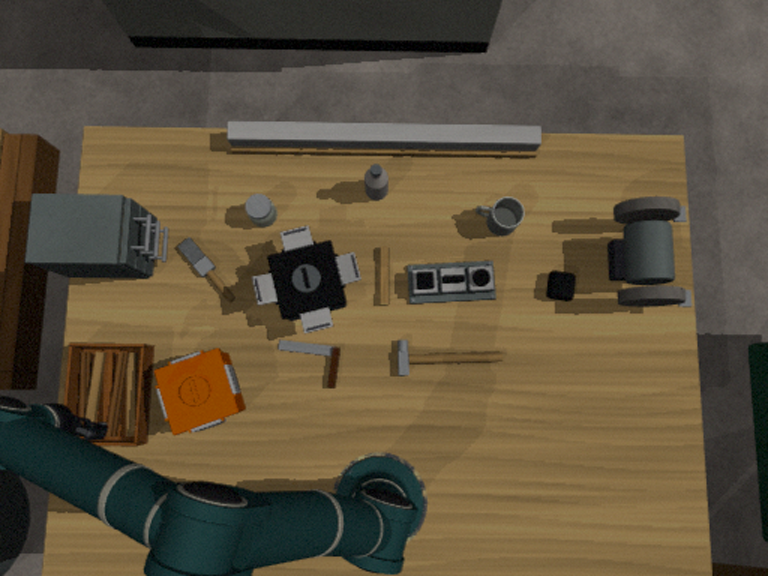

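View pics/scene0.png

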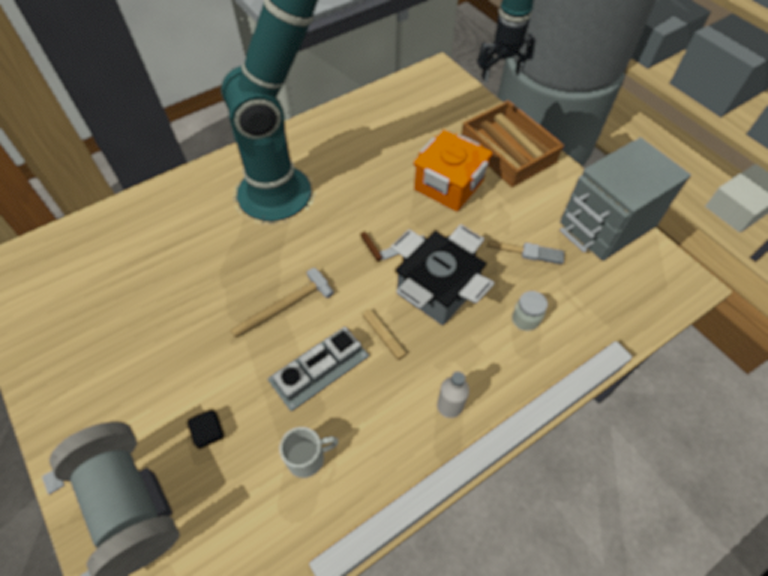

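The top view (2x-ish, 768 wide) shows the black-lidded bin at (306,280). Its clips are front (316,320), back (297,238), left (265,290) and right (347,268). The panel has square (425,281), bar (453,279) and round (481,277). The orange decoy is at (198,390).

```bash
cat > geo.py <<'E'
import numpy as np,cv2
def cloud(c):
    f=192/np.tan(np.radians(c["fov_y"]/2)); v,u=np.mgrid[:384,:512]; z=c["z_map"]
    P=np.stack([(u-c["cx"])/f*z,(v-c["cy"])/f*z,z],-1)
    return (P-c["t"])@c["R"]
def at(c,u,v,h):
    f=192/np.tan(np.radians(c["fov_y"]/2)); d=c["R"].T@np.array([(u-c["cx"])/f,(v-c["cy"])/f,1]); o=-c["R"].T@c["t"]
    return o+d*(h-o[2])/d[2]
def clips(c,b,yaw):
    P=cloud(c); r=(P-[*b,0])@np.array([[np.cos(yaw),-np.sin(yaw),0],[np.sin(yaw),np.cos(yaw),0],[0,0,1]])
    for n,k in (("front",2),("back",0),("left",1),("right",3)):
        a=k*np.pi/2; o=r[...,0]*np.cos(a)+r[...,1]*np.sin(a); t=-r[...,0]*np.sin(a)+r[...,1]*np.cos(a)
        m=(o>.088)&(o<.14)&(abs(t)<.03)&(r[...,2]>.055)&(r[...,2]<.17)&(c["z_map"]>0)
        if m.sum()>8:
            p=np.polyfit(o[m],r[...,2][m],1); print(n,m.sum(),"o max %.3f"%o[m].max(),"tmean %.3f"%t[m].mean(),"z at .085 %.3f"%np.polyval(p,.085),"angle %.2f"%(np.pi/2+np.arctan(p[0])))
        else: print(n,"none",m.sum())
E
python3 - <<'E'
import pickle,numpy as np,cv2
from geo import *
for n in("top","scene"):
    c=pickle.load(open(n+".pkl","rb")); P=cloud(c); im=c["image"].astype(int)
    # lid
    g=at(pickle.load(open("top.pkl","rb")),306/1.5,280/1.5,.114)
    m=(np.hypot(P[...,0]-g[0],P[...,1]-g[1])<.15)&(P[...,2]>.105)&(P[...,2]<.135)&(im.max(-1)<75)
    xy=P[m][:,:2].astype(np.float32); r=cv2.minAreaRect(xy); print(n,g,"lid z",np.median(P[m][:,2]),r)
    b=r[0]; yaw=np.radians(r[2]); yaw=(yaw+np.pi/4)%(np.pi/2)-np.pi/4; print("yaw",yaw); clips(c,b,yaw)
    if n=="top":
        for nm,(u,v) in dict(sq=(425,281),bar=(453,279),rd=(481,277)).items():
            u=u/1.5;v=v/1.5; print(nm,at(c,u,v,.062),P[round(v),round(u)])
        b0=b
    else:
        for nm,(u,v) in dict(sq=(342,341),bar=(318,359),rd=(291,377)).items():
            u=u/1.5;v=v/1.5; print(nm,at(c,u,v,.062),P[round(v),round(u)])
E
```

```text
top [0.52003629 0.17973836 0.114     ] lid z 0.11544717634971388 ((0.5237117409706116, 0.18001167476177216), (0.21489718556404114, 0.2166757583618164), 65.41421508789062)
yaw -0.4291028959034533
front 50 o max 0.108 tmean -0.003 z at .085 0.110 angle 1.50
back 47 o max 0.108 tmean -0.005 z at .085 0.113 angle 1.65
left 38 o max 0.107 tmean -0.006 z at .085 0.116 angle 1.38
right 51 o max 0.107 tmean -0.007 z at .085 0.110 angle 1.62
sq [ 0.53057517 -0.10643937  0.062     ] [ 0.53196727 -0.1052661   0.06103623]
bar [ 0.53660031 -0.17542942  0.062     ] [ 0.53723812 -0.17584297  0.05828716]
rd [ 0.54263612 -0.24454161  0.062     ] [ 0.54133376 -0.24570074  0.06239716]
scene [0.52003629 0.17973836 0.114     ] lid z 0.11440803994391702 ((0.530863344669342, 0.1791524887084961), (0.1650625467300415, 0.1626788228750229), 13.374526977539062)
yaw 0.23342953165486224
front 144 o max 0.128 tmean -0.000 z at .085 0.114 angle 1.65
back 147 o max 0.122 tmean -0.002 z at .085 0.116 angle 1.77
left 162 o max 0.127 tmean -0.001 z at .085 0.115 angle 1.86
right 151 o max 0.125 tmean 0.000 z at .085 0.115 angle 1.67
sq [ 0.54247209 -0.10725235  0.062     ] [ 0.54105019 -0.10640783  0.06125698]
bar [ 0.55027797 -0.17510998  0.062     ] [ 0.54976559 -0.17467118  0.0631611 ]
rd [ 0.55410102 -0.24579906  0.062     ] [ 0.55410788 -0.24544195  0.06425534]
```

```bash
python3 - <<'E'
import pickle,numpy as np,cv2
from geo import *
for n in("top","scene"):
    c=pickle.load(open(n+".pkl","rb")); P=cloud(c); im=c["image"].astype(int)
    near=(abs(P[...,0]-.54)<.08)&(abs(P[...,1]+.175)<.14)&(c["z_map"]>0)
    m=near&(im.max(-1)<60)&(P[...,2]>.05)
    k,l,s,ce=cv2.connectedComponentsWithStats(m.astype(np.uint8))
    for i in range(1,k):
        if s[i,4]>15:
            print(n,"key",s[i,4],ce[i]*1.5,at(c,*ce[i],.062),np.median(P[l==i],0))
    m=near&(P[...,2]>.006)&(P[...,2]<.02); print("plate",m.sum(),cv2.minAreaRect(P[m][:,:2].astype(np.float32)))
    m=(np.hypot(P[...,0]-.53,P[...,1]-.18)<.12)&(P[...,2]>.108)&(P[...,2]<.135)&(im.max(-1)<45)
    k,l,s,ce=cv2.connectedComponentsWithStats(m.astype(np.uint8));i=1+s[1:,4].argmax()
    r=cv2.minAreaRect(np.argwhere(l==i)[:,::-1].astype(np.float32)); print("lid px",np.array(r[0])*1.5,r[1:])
    B=np.array([at(c,*p,.114) for p in cv2.boxPoints(r)])[:,:2]; print(B.tolist(),B.mean(0), [np.linalg.norm(B[i]-B[i-1]) for i in range(4)])
    cap=(np.hypot(P[...,0]-.525,P[...,1]-.18)<.06)&(P[...,2]>.12)&(P[...,2]<.135); print("cap",cap.sum(),P[cap].mean(0))
    bz=(P[...,0]>.4)&(P[...,0]<.45)&(abs(P[...,1]-.05)<.03); print("bench z",np.median(P[bz][:,2]))
E
```

```text
top key 102 [480.77941176 276.98529412] [ 0.54266478 -0.24399742  0.062     ] [ 0.54190333 -0.24392388  0.06308633]
top key 123 [424.36585366 279.75609756] [ 0.53365704 -0.1048647   0.062     ] [ 0.53422984 -0.1051513   0.06268033]
top key 72 [452.70833333 278.58333333] [ 0.53763104 -0.17471334  0.062     ] [ 0.53719717 -0.17531891  0.06187423]
plate 616 ((0.5391057133674622, -0.1735355705022812), (0.2772836685180664, 0.15844978392124176), 89.37100219726562)
lid px [306.00002289 279.        ] ((45.60701370239258, 47.01030349731445), 74.74488067626953)
[[0.5783610309488934, 0.28439793999440227], [0.6263083969855987, 0.12330574223322494], [0.4671372828783184, 0.07638346892404232], [0.4208655689963726, 0.23509109495461472]] [0.52316807 0.17979456] [np.float64(0.16503328604683218), np.float64(0.16807631031583264), np.float64(0.16594319298680038), np.float64(0.16531540178045323)]
cap 279 [0.52468881 0.17956185 0.12458605]
bench z 0.0005869872183610842
scene key 103 [341.76699029 340.51456311] [ 0.54113208 -0.10703013  0.062     ] [ 0.54105019 -0.10720294  0.06246522]
scene key 55 [317.31818182 357.24545455] [ 0.54573729 -0.17415361  0.062     ] [ 0.54565451 -0.17467118  0.06200078]
scene key 96 [290.546875 375.625   ] [ 0.55071667 -0.24501936  0.062     ] [ 0.55074392 -0.24544544  0.06207295]
plate 568 ((0.5393871665000916, -0.17560569941997528), (0.15829581022262573, 0.2751621603965759), 0.4445079565048218)
lid px [440.47741699 266.76686096] ((45.72085189819336, 38.404083251953125), 34.82448959350586)
[[0.48253516969513843, 0.08279304605139398], [0.41267325883453343, 0.2316547477483537], [0.5822240684106962, 0.2697145708138122], [0.6400123971000651, 0.12534462339297092]] [0.52936122 0.17737675] [np.float64(0.16312484141110814), np.float64(0.16443993681952612), np.float64(0.173770041030398), np.float64(0.15550618203469282)]
cap 240 [0.52938896 0.17922118 0.12372541]
bench z 0.00018681491406884486
```

```bash
python3 - <<'E'
from rig import *
import numpy as np,cv2,pickle
from scipy.spatial.transform import Rotation as Ro
def shot(n):
    p,e=current_ee_pos(),current_eef_rot(); c=camera("wrist"); T=np.eye(4);T[:3,:3]=Ro.from_euler("xyz",e).as_matrix();T[:3,3]=p
    W=np.linalg.inv(T@np.array(c["T_tool_cam"])); c["R"]=W[:3,:3];c["t"]=W[:3,3]; pickle.dump(c,open(n+".pkl","wb"))
    return c["image"][...,::-1]
move_gripper(0.0)
move_to([.50,.18,.40],[np.pi,0,0]); a=shot("w1")
print(current_time_s(),current_joint_pos())
move_to([.50,-.175,.36],[np.pi,0,0]); b=shot("w2")
cv2.imwrite("pics/w.png",cv2.resize(np.hstack([a,b]),(800,300),interpolation=cv2.INTER_AREA))
print(current_time_s(),current_joint_pos(),current_grip_width())
E
```

```text
2.9083 [-0.99367419  0.14424799  0.66447099  1.73172273 -0.09211096  1.29762674
 -1.87784175]
4.3 [-0.61022472  0.2262646   1.04883876  1.80916494 -0.20846646  1.22541697
 -1.06900084] -0.0001442110694788211
```

View pics/w.png

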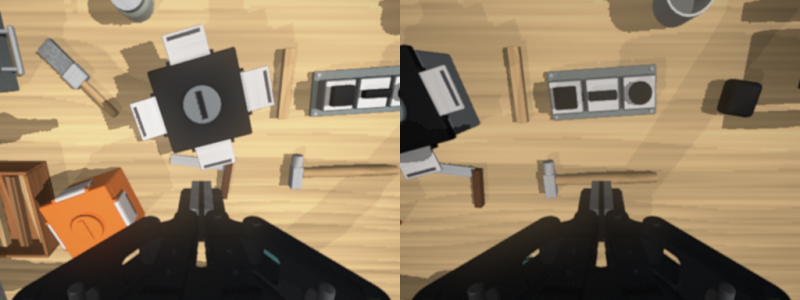

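The left view has the bin and all four raised clips clear, with the cap at (202,104). The right view has the keys at (566,97) square, (603,96) bar and (639,93) round.

```bash
python3 - <<'E'
import pickle,numpy as np,cv2
from geo import *
c=pickle.load(open("w1.pkl","rb")); P=cloud(c); im=c["image"].astype(int); print(im.shape)
g=np.array([.527,.179])
m=(np.hypot(P[...,0]-g[0],P[...,1]-g[1])<.13)&(P[...,2]>.106)&(P[...,2]<.119)&(im.max(-1)<75)
m=cv2.morphologyEx(m.astype(np.uint8),cv2.MORPH_OPEN,np.ones((9,9)))
k,l,s,ce=cv2.connectedComponentsWithStats(m);i=1+s[1:,4].argmax()
r=cv2.minAreaRect(P[l==i][:,:2].astype(np.float32));print(r,np.median(P[l==i][:,2]))
yaw=np.radians(r[2]); yaw=(yaw+np.pi/4)%(np.pi/2)-np.pi/4; print("yaw",yaw)
cap=(np.hypot(P[...,0]-g[0],P[...,1]-g[1])<.06)&(P[...,2]>.121)&(P[...,2]<.135); print("cap",cap.sum(),cv2.minEnclosingCircle(P[cap][:,:2].astype(np.float32)),np.median(P[cap][:,2]))
clips(c,r[0],yaw)
c=pickle.load(open("w2.pkl","rb")); P=cloud(c); im=c["image"].astype(int)
m=(abs(P[...,0]-.54)<.07)&(abs(P[...,1]+.175)<.13)&(c["z_map"]>0)&(im.max(-1)<75)&(P[...,2]>.055)&(P[...,2]<.07)
k,l,s,ce=cv2.connectedComponentsWithStats(m.astype(np.uint8))
for i in range(1,k):
    if s[i,4]>50: print("key",s[i,4],np.median(P[l==i],0),cv2.minAreaRect(P[l==i][:,:2].astype(np.float32)))
E
```

```text
(384, 512, 3)
((0.5275249481201172, 0.18033583462238312), (0.1527252197265625, 0.15441088378429413), 14.665346145629883) 0.11353662322979904
yaw 0.25595857618590134
cap 1760 ((0.5265744924545288, 0.17916065454483032), 0.033586855977773666) 0.12270419300858224
front 945 o max 0.127 tmean 0.000 z at .085 0.113 angle 1.65
back 1429 o max 0.123 tmean -0.000 z at .085 0.115 angle 1.80
left 1084 o max 0.123 tmean -0.001 z at .085 0.115 angle 1.87
right 1260 o max 0.126 tmean 0.001 z at .085 0.114 angle 1.69
key 637 [ 0.54790653 -0.24456623  0.06146645] ((0.5470243096351624, -0.24503189325332642), (0.03781456872820854, 0.03958221897482872), 0.1966458261013031)
key 750 [ 0.53790673 -0.10748535  0.06152697] ((0.5375130772590637, -0.10722455382347107), (0.038442108780145645, 0.03989087790250778), 3.6328911781311035)
key 372 [ 0.54229236 -0.17630221  0.06132388] ((0.5422734618186951, -0.1755979359149933), (0.014807440340518951, 0.05081290006637573), 3.4766767024993896)
```

```bash
python3 - <<'E'
from rig import *
import pickle,numpy as np
from geo import *
c=pickle.load(open("w1.pkl","rb")); T=np.array(c["T_tool_cam"]); print(T.round(3))
f=192/np.tan(np.radians(c["fov_y"]/2)); v,u=np.mgrid[:384,:512]; z=c["z_map"]
Q=np.stack([(u-c["cx"])/f*z,(v-c["cy"])/f*z,z],-1)@T[:3,:3].T+T[:3,3]
for lo,hi in((.005,.04),(-.015,.005),(-.035,-.015),(-.055,-.035)):
    m=(z>0)&(abs(Q[...,0])<.08)&(abs(Q[...,1])<.1)&(Q[...,2]>lo)&(Q[...,2]<hi)
    if m.any(): print(lo,hi,m.sum(),Q[m].min(0).round(3),Q[m].max(0).round(3))
B=np.array([.527,.1795]);yb=.256
for n,k in (("right",3),("back",0),("left",1),("front",2)):
    a=yb+k*np.pi/2; d=np.array([np.cos(a),np.sin(a)])
    for dy in(0,np.pi):
        y=(a+dy+np.pi)%(2*np.pi)-np.pi
        print(n,dy,[None if (q:=solve_ik([*(B+d*o),h],[np.pi,0,y])) is None else q for o,h in((.125,.19),(.098,.09))])
E
```

```text
[[ 0.    -0.948 -0.317  0.082]
 [ 1.     0.     0.001  0.   ]
 [-0.001 -0.317  0.948 -0.123]
 [ 0.     0.     0.     1.   ]]
0.005 0.04 422 [ 0.007 -0.013  0.005] [0.012 0.014 0.016]
-0.015 0.005 1203 [ 0.006 -0.013 -0.015] [0.013 0.014 0.005]
-0.035 -0.015 4228 [-0.012 -0.036 -0.035] [ 0.015  0.037 -0.015]
-0.055 -0.035 13017 [-0.01  -0.052 -0.055] [ 0.019  0.054 -0.035]
right 0 [array([-0.96070368,  0.60881698,  1.09232223,  1.9247011 , -0.64255593,
        1.01067156, -2.4608063 ]), array([-0.91320319,  0.74073663,  0.95671909,  1.98428465, -0.8152688 ,
        0.85979479, -2.3846832 ])]
right 3.141592653589793 [array([-0.59112786,  0.42129832,  0.54115262,  1.9047732 , -0.27478416,
        0.88887522,  0.34237309]), array([-0.57120425,  0.56552455,  0.46114213,  1.96437521, -0.38072899,
        0.69666965,  0.37986815])]
back 0 [array([-0.84531669,  0.66813168,  0.72294855,  1.60545631, -0.49001276,
        1.05701315, -1.29799388]), array([-0.80498109,  0.73821232,  0.62762868,  1.72688364, -0.54900565,
        0.85915515, -1.2471754 ])]
back 3.141592653589793 [array([ 0.2005008
[... 418 characters left out ...]

left 3.141592653589793 [array([-1.36287964,  0.62386217,  1.05622367,  1.88126007, -0.63860746,
        1.02193485, -2.9165928 ]), array([-1.21361366,  0.72822469,  0.8961046 ,  1.9482588 , -0.7657216 ,
        0.8479122 , -2.78195251])]
front 0 [array([ 0.50752448,  0.40183508, -1.089377  ,  2.11857858,  0.46477023,
        0.88419669,  0.97205568]), array([ 0.31334716,  0.60296677, -0.89236367,  2.12910573,  0.71349196,
        0.74042292,  0.77536291])]
front 3.141592653589793 [array([-1.38654753,  0.30470626,  1.13179528,  2.21728239, -0.37762684,
        0.82790456, -1.32582698]), array([-1.23603474,  0.64192342,  1.0485781 ,  2.21909496, -0.84757353,
        0.76454789, -0.91776214])]
```

```bash
cat > flip.py <<'E'
from rig import *
import numpy as np
B=np.array([.527,.1795]);yb=.256
def flip(k,dy,r=.035):
    a=yb+k*np.pi/2; d=np.array([np.cos(a),np.sin(a)]); y=(a+dy+np.pi)%(2*np.pi)-np.pi; R=[np.pi,0,y]
    P=lambda o,z:[*(B+d*o),z]
    move_to(P(.122,.21),R); ft0=np.array(current_ft_force())
    for th in (1.5,1.0,.55,.15):
        o=.081+r*np.sin(th)+.006*np.cos(th)+.012; z=.108-r*np.cos(th)+.006*np.sin(th)+.019
        line_to(P(o,z),velocity=.1)
    for _ in range(14):
        o-=.0015; line_to(P(o,z),velocity=.03); F=(np.array(current_ft_force())-ft0)[:2]@d
        if F>10: break
    e=np.array(current_ee_pos()); print("o end %.4f actual %.4f F %.1f z %.4f"%(o,(e[:2]-B)@d,F,e[2]),"t",current_time_s())
    line_to(P(.135,z+.01),velocity=.15); line_to(P(.135,.22),velocity=.25)
E
python3 - <<'E'
from flip import *
move_to([.52,-.0,.3],[np.pi,0,1.8])
flip(3,np.pi)
print(current_time_s())
E
```

```text
o end 0.0937 actual 0.0972 F 10.5 z 0.0933 t 9.7083
10.7583
```

```bash
python3 - <<'E'
from flip import *
import pickle,cv2
from geo import clips
for k,dy in((0,0),(1,0),(2,np.pi)):
    try: flip(k,dy)
    except Exception as e: print(k,repr(e),current_ee_pos(),current_joint_pos()); break
move_to([.50,-.0,.36],[np.pi,0,0])
c=camera("scene"); clips(c,B,yb); cv2.imwrite("pics/s1.png",cv2.resize(c["image"][120:250,150:400,::-1],(750,390),interpolation=cv2.INTER_CUBIC))
print(current_time_s(),current_joint_pos())
E
```

```text
o end 0.0937 actual 0.0972 F 13.8 z 0.0938 t 15.7917
o end 0.0952 actual 0.0986 F 11.4 z 0.0932 t 21.275
o end 0.0952 actual 0.0986 F 11.9 z 0.0928 t 26.9
front none 0
back 24 o max 0.090 tmean -0.002 z at .085 0.139 angle 0.07
left none 0
right none 4
28.9 [-1.27017301  0.30906224  1.47841217  1.88254484 -0.32432435  1.249156
 -1.25811458]
```

View pics/s1.png

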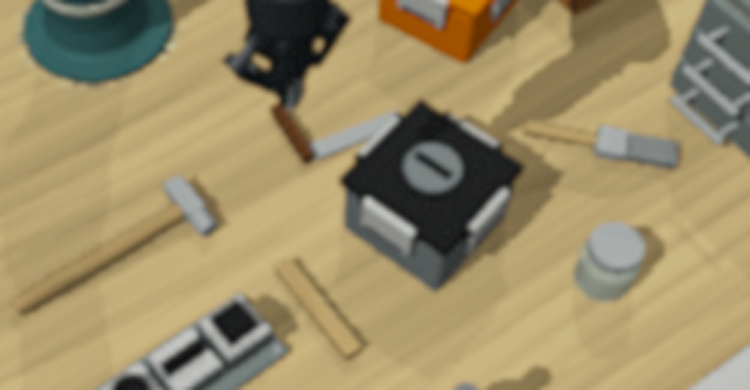

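All four clips lie flat: right (388,225), back (490,210), and left and front as slivers at the lid's edge. The bystanders have not moved. Next, the keys.

```bash
python3 - <<'E'
from rig import *
import numpy as np
movej([-0.61022472,0.2262646,1.04883876,1.80916494,-0.20846646,1.22541697,-1.06900084])
R=[np.pi,0,0]
for x,y in((.5475,-.2447),(.5377,-.1073)):
    move_to([x,y,.13],R); f0=np.array(current_ft_force())
    line_to([x,y,.088],velocity=.08); z=.078; line_to([x,y,z],velocity=.05)
    for _ in range(16):
        z-=.0015; line_to([x,y,z],velocity=.03); F=(np.array(current_ft_force())-f0)[2]
        if F>12: break
    wait(.3); print("z cmd %.4f act %.4f F %.1f %.1f"%(z,current_ee_pos()[2],F,(np.array(current_ft_force())-f0)[2]),current_time_s())
    line_to([x,y,.13],velocity=.1); wait(.2)
line_to([.52,-.15,.3],velocity=.25)
print(current_time_s(),current_ft_force())
E
```

```text
z cmd 0.0705 act 0.0727 F 20.7 21.5 33.2333
z cmd 0.0720 act 0.0729 F 12.7 12.1 37.1083
38.9 [ 0.39697553  1.01649925 -0.54386753]
```

```bash
python3 - <<'E'
from rig import *
print(job_done())
E
```

```text
the job is handed in; nothing more can be done
None
```

All four clips are flat against the bin, and the round key, then the square key, was pressed fully home and released. I handed the job in at about 39 s; it returned no verdict, and I took no picture after the key presses.

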